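# Refit the strip carrier in the urine strip reader and hold it on its switch

### The job

Put the strip carrier back into the urine strip reader: grip end towards you, slide it in from the front, between the bay sides and under the hood, until it drops over the locating pin hidden there, then press it fully down on the sprung platform. The reader checks the carrier only while it is held down, so finish with it still in your grip and pressed fully down. Do not shift or tip the strip bottle and the dropper bottle.

Things in the scene. Friction and masses are not known exactly. Their poses are not given: they have to be found in the camera images.
- reader: Off-white urine strip reader, fixed on the desk, 240 long (x) x 150 wide (y) x 70 mm high. Origin: centre of its underside, on the desk; +x points from its open front into the reader, z up. Its loading bay is 86 mm wide (y -43 to +43), open at the front (x = -120), back wall at x = +100. Bay sides are 34 mm high and flare out a little at the mouth.
- hood_edge (a point): Middle of the lower front edge of the reader's hood (axes as the reader; reader x = +5, y = 0, z = 46 mm). The hood covers the far half of the bay, from here back; its underside is 46 mm and its top, with a small display, 70 mm above the desk.
- seat (a point): Point fixed to the reader (axes as the reader) at reader x = -5, y = 0, z = 20 mm, on the top of the sprung platform (the bay's floor, 200 x 83 mm) when that is up. The carrier's origin comes to lie here when the carrier has dropped over the pin.
- pin_tip (a point): Top of the steel locating pin when the platform is up: reader x = +25, y = 0, z = 27 mm; axes as the reader. The pin stands on the platform under the hood, out of sight from above: diameter 10 mm, 7 mm tall, tip bevelled by 1.5 mm.
- platform (a joint): How far the sprung platform is pressed down, m: 0 = up, 0.004 = fully down on its switch. It takes about 4 N to start it and about 10 N to push it fully down.
- carrier: Loose pale grey strip carrier, 0.06 to 0.13 kg: flat plate 160 (x) x 80 (y) x 11 mm, lying right side up, a strip channel along its top and an upright finger grip near one end. Origin: centre of the plate's underside; +x points to the end that goes into the reader first, away from the grip; z up.
- carrier_grip (a point): Point in the carrier's finger grip, a block 30 (x) x 16 (y) mm with ribbed sides, best pinched across y. It is at carrier x = -50, y = 0, z = 32 mm: 21 mm above the plate's top and 15 mm below the block's top. Axes as the carrier.
- carrier_hole (a point): Mouth of the blind locating hole in the plate's underside, out of sight from above: carrier x = +30, y = 0, z = 0 (80 mm ahead of the grip); diameter 13 mm, 8 mm deep, mouth bevelled. Axes as the carrier.
- bottle_mid (a point): Bystander: white test strip bottle with black cap, 50 mm thick, 133 mm tall; point half-way up, z up the bottle.
- dropper_mid (a point): Bystander: small white dropper bottle, 26 mm thick, 62 mm tall; point half-way up, z up the bottle.

How it is judged (in metres and radians):
On the way, in this order (a step that is already met when the one before it is completed fails the run):
1. the carrier's far end is in the bay under the hood, its hole still short of the pin (x of carrier_hole in the frame of seat between -0.03 and 0.024 m and y of carrier_hole in the frame of seat between -0.01 and 0.01 m and z of carrier_hole in the frame of seat below 0.02 m), for 0.1 s.
2. the carrier has dropped over the pin: its hole round the pin, its underside down on the platform (x of carrier_hole in the frame of seat between 0.026 and 0.034 m and y of carrier_hole in the frame of seat between -0.004 and 0.004 m and z of carrier_hole in the frame of seat below 0.002 m), for 0.1 s.
At the end, for the whole second after the job is handed in: The carrier sits level (within 0.06 rad) on the pin (hole within 4 mm of the pin's axis each way), it is pressed down so that the platform has moved more than 3.2 of its 4 mm, with both the hole and the grip end down, and the gripper still holds it (contact force over 2 N) (value of joint platform above 0.0032 m and x of carrier_hole in the frame of seat between 0.026 and 0.034 m and y of carrier_hole in the frame of seat between -0.004 and 0.004 m and z of carrier_hole in the frame of seat below -0.002 m and z of carrier_grip in the frame of seat below 0.0315 m and angle between carrier_grip's own z axis and vertical below 0.06 rad and contact force between the fingers and carrier above 2 N); the arm keeps its last pose, push and grip.
It fails at once if the strip bottle is shifted by more than 30 mm or tipped (distance of bottle_mid from where it was at the start of the episode above 0.03 m or angle between bottle_mid's own z axis and vertical above 0.3 rad).
It fails at once if the dropper bottle is shifted by more than 30 mm or tipped (distance of dropper_mid from where it was at the start of the episode above 0.03 m or angle between dropper_mid's own z axis and vertical above 0.3 rad).
It also fails if it takes over 45 s, if anything falls off the work surface, if the arm or the gripper's body presses on something with over 40 N, if the wrist force passes 120 N, or if a joint passes its speed limit or range.

### The arm

A 6-joint arm with a two-finger parallel gripper is mounted at the origin on a cart in front of the work surface, level with it; the furniture and walls round the work are solid. World frame = base frame: x ahead of the robot, y to its left, z up, the work surface at z = 0. Lengths are in m, angles in degrees, forces in N, time in s.
With the tool pointing down it reaches from about 0.325 to 0.85 m from the base axis. Payload 15.5 kg.
Tool frame: the origin (TCP) lies midway between the tips of the shut fingers; the grasp point (between the pads) lies 19 mm behind it; y points along the fingers, x is the direction in which the jaws open and shut, and the axes are right-handed (so a half turn about y gives the same grasp; the last joint's range is limited). The gripper opens to 91 mm and grips with 3 to 60 N. Pads are 32 mm wide; open, the fingers measure 118 mm over their backs; the gripper's body (76 mm by 178 mm) begins 60 mm behind the grasp point.
Start: joints at [-77.55, 28.281, 77.091, -0, 74.628, -5.472], TCP at [0.192, -0.595, 0.214] pointing down, gripper open.
Joint ranges: [-166.48, 166.48], [-47.26, 123.95], [12.59, 153.08], [-70.14, 250.14], [6.76, 159.57], [-176.63, 176.63]. Speed limits (degrees/s): [108.29, 108.29, 147.25, 172.46, 172.46, 172.46].

### API

Orientations are given as a 3x3 rotation matrix whose columns are the frame's x, y, z axes.
In Python, from bench import ctrl gives the robot as it stands. The module is installed in compiled form; this text tells all that it offers. Calls block until the motion is done:
- ctrl.goto(position, orientation): joint-space move of the TCP to a pose.
- ctrl.move_l(position, vel=0.15, ori=None, contact_N=None): straight line of the TCP; ori=None keeps the orientation; vel is the mean speed in m/s. With contact_N (N) it stops when the force on the tool has changed by that much, and returns True; else False.
- ctrl.movej(angles): joint-space move.
- ctrl.command_gripper(opening): opening from 0.0 (shut) to 1.0 (fully open); the grip force is fixed at half the most; returns when the fingers have stopped.
- ctrl.sleep(seconds).
- ctrl.ik(position, orientation): joint angles nearest the present ones, or None.
- ctrl.read_camera(name): name is "side" or "top" or "wrist"; returns the picture (480x640x3 uint8, blue, green, red); there is no depth.
- ctrl.camera_params(name): a dict with "fx", "fy", "cx", "cy" (pixels), "D" ([k1, k2, p1, p2, k3] as OpenCV has them; the pictures are not rectified), "pose" (4x4, takes a point from camera to world coordinates); the wrist camera has in their place "T_tool_cam" (4x4, takes a point from camera to tool coordinates, whose origin is the TCP and whose axes are the tool frame's). Camera axes: x right, y up, looking along -z (the intrinsics and any distortion apply to the point x, -y, -z); pixel columns grow to the right and rows downward; lengths in m; the calibration is good to about 2 mm. A picture is of the moment at which its call begins: read the wrist's pose just before it. camera_params takes no time and is no camera call.
A pose or a line that the arm cannot do raises ctrl.MotionError and nothing moves.
- ctrl.sign_off(): hands the job in, once; it reports no verdict.
Readings, each from a call of its own:
- ctrl.current_t(): time.
- ctrl.current_q(): joint angles.
- ctrl.current_dq(): joint speeds.
- ctrl.current_effort(): joint torques, N m.
- ctrl.current_tool_pos(): TCP position.
- ctrl.current_eef_rot(): TCP orientation.
- ctrl.current_contact_force(): force on the tool from outside, world axes, zero at the start.
- ctrl.current_wrist_torque(): the same for the moment, N m.
- ctrl.current_grip_width(): opening from 0.0 (shut) to 1.0 (fully open).
Only numpy, scipy, OpenCV 4.12 (cv2) and the standard library are available. Lean on these libraries where they do the work, as an engineer would, in place of code of your own. Each camera call takes 0.05 s, during which the arm holds its last target.

## Working session

There is one attempt and no reset: what is moved stays moved. The work goes in short steps, each a Python script; the robot and the scene stay as the last script left them, time stands still between calls to the robot, and variables do not carry over. Pictures are saved under pics/ and viewed, and the job is handed in when it is done.

```bash
mkdir -p pics; ls
python3 - <<'E'
from bench import ctrl
import cv2,numpy as np
np.set_printoptions(precision=4,suppress=True)
for n in ("side","top","wrist"):
    cv2.imwrite(f"pics/{n}0.png",ctrl.read_camera(n)); print(n,ctrl.camera_params(n))
print(ctrl.current_t(),ctrl.current_tool_pos(),ctrl.current_eef_rot(),ctrl.current_contact_force())
E
```

```text
pics
side {'fx': 606.4153359289552, 'fy': 606.4153359289552, 'cx': 329.16463869389565, 'cy': 235.74825484774095, 'D': array([-0.0092,  0.    ,  0.    ,  0.    ,  0.    ]), 'pose': array([[-0.8826,  0.3407, -0.324 ,  0.0983],
       [-0.4697, -0.6111,  0.6371,  0.7889],
       [ 0.0191,  0.7145,  0.6994,  1.0339],
       [ 0.    ,  0.    ,  0.    ,  1.    ]])}
top {'fx': 590.1977345917647, 'fy': 590.1977345917647, 'cx': 314.9032955110525, 'cy': 240.2898350510273, 'D': array([0., 0., 0., 0., 0.]), 'pose': array([[-0.0078,  0.9967, -0.081 ,  0.4435],
       [-0.9998, -0.0094, -0.0186, -0.115 ],
       [-0.0193,  0.0809,  0.9965,  1.4118],
       [ 0.    ,  0.    ,  0.    ,  1.    ]])}
wrist {'fx': 393.44143105230853, 'fy': 393.44143105230853, 'cx': 322.2623428663931, 'cy': 243.55830879273256, 'D': array([-0.0573,  0.    ,  0.    ,  0.    ,  0.    ]), 'T_tool_cam': array([[ 1.    ,  0.0013, -0.001 ,  0.0004],
       [-0.0013,  0.2457, -0.9694, -0.1704],
       [-0.001 ,  0.9694,  0.2457,  0.0688],
       [ 0.    ,  0.    ,  0.    ,  1.    ]])}
0.15 [ 0.1923 -0.5944  0.2135] [[ 0.3077 -0.0002  0.9515]
 [-0.9515  0.0009  0.3077]
 [-0.0009 -1.      0.0001]] [-0.1933  0.6916  0.0752]
```

View pics/side0.png

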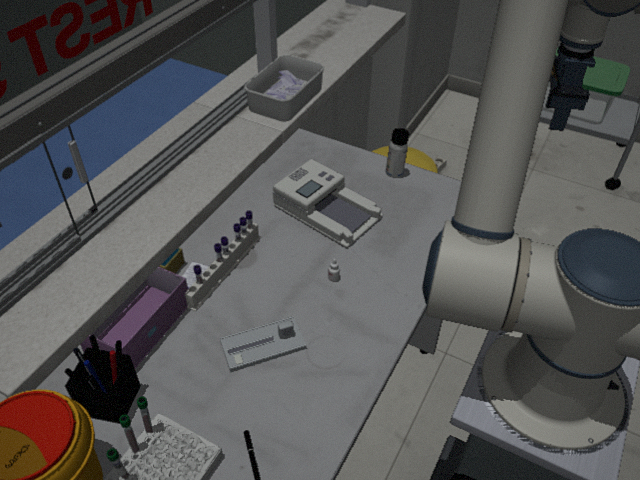

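View pics/top0.png

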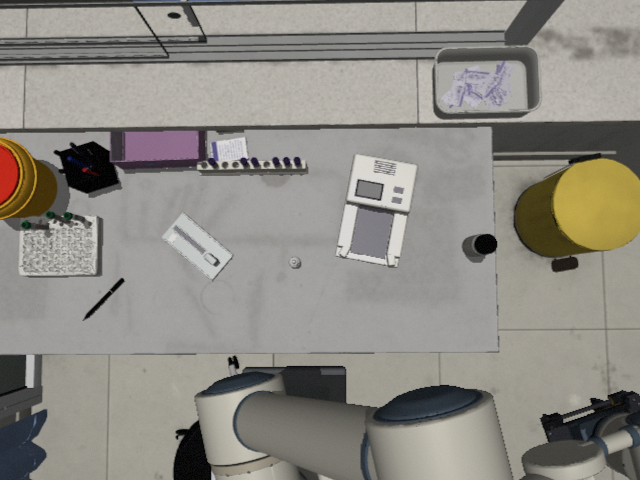

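View pics/wrist0.png

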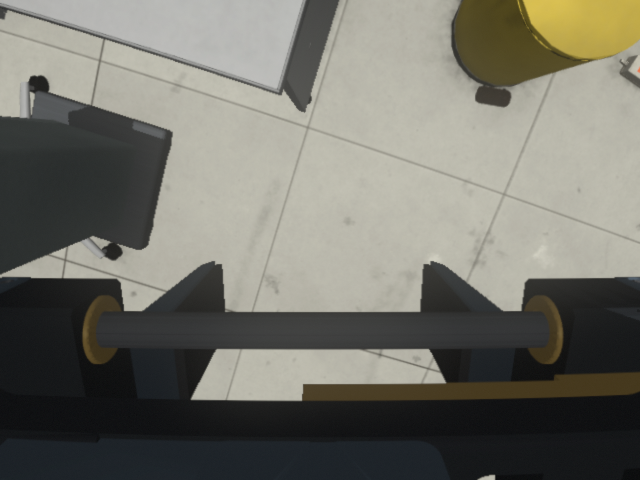

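The top view shows the carrier near (198,246) with its grip at lower right (212,258). The reader is at (378,210) with its mouth towards the bottom, the dropper bottle at (294,262) and the strip bottle at (483,243). I'll zoom in for corners.

Run:
```python
import cv2
im=cv2.imread("pics/top0.png")
a=cv2.resize(im[205:285,155:240],None,fx=7,fy=7,interpolation=cv2.INTER_CUBIC); cv2.imwrite("pics/ca.png",a)
b=cv2.resize(im[145:275,325:425],None,fx=4.5,fy=4.5,interpolation=cv2.INTER_CUBIC); cv2.imwrite("pics/re.png",b)
```

```text
(no output)
```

View pics/ca.png

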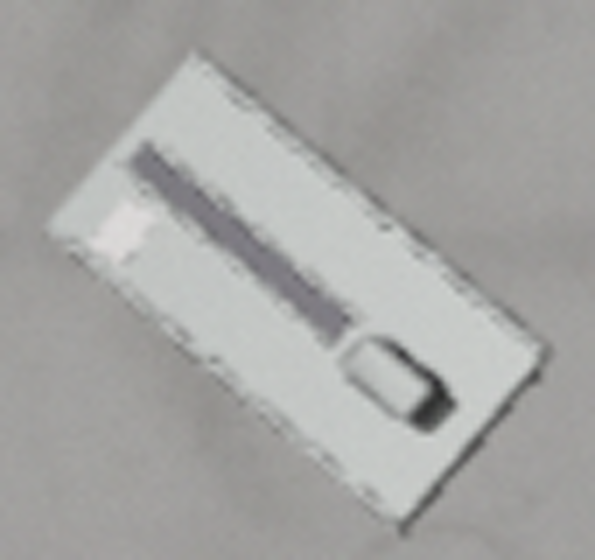

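View pics/re.png

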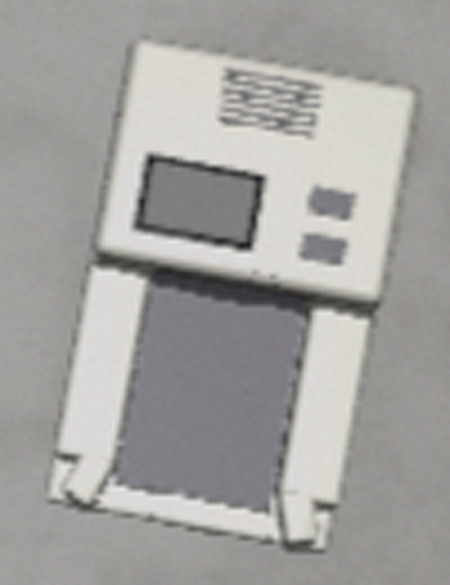

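```bash
cat > h.py <<'E'
from bench import ctrl
import cv2,numpy as np
from scipy.optimize import least_squares
np.set_printoptions(precision=4,suppress=True)
F=np.diag([1,-1,-1.])
def proj(P,prm,pose):
    R=pose[:3,:3]; Pc=(np.asarray(P)-pose[:3,3])@R@F
    K=np.array([[prm['fx'],0,prm['cx']],[0,prm['fy'],prm['cy']],[0,0,1]])
    return cv2.projectPoints(Pc,np.zeros(3),np.zeros(3),K,prm['D'])[0][:,0]
def place(L,x):
    c,s=np.cos(x[2]),np.sin(x[2]); L=np.asarray(L,float)
    return np.c_[x[0]+c*L[:,0]-s*L[:,1],x[1]+s*L[:,0]+c*L[:,1],L[:,2]]
def fit(L,uv,prm,pose,x0):
    r=least_squares(lambda x:(proj(place(L,x),prm,pose)-uv).ravel(),x0)
    return r.x,np.abs(r.fun).max(),r.fun.reshape(-1,2)
def wpose():
    T=np.eye(4);T[:3,3]=ctrl.current_tool_pos();T[:3,:3]=ctrl.current_eef_rot();return T@ctrl.camera_params('wrist')['T_tool_cam']
def crop(uv,f,o): return (np.array(uv,float)+.5)/f-.5+np.array(o)
E
python3 - <<'E'
from h import *
p=ctrl.camera_params('top')
uv=crop([(195,52),(50,228),(398,518),(545,345)],7,(155,205))
L=[(.08,-.04,.011),(.08,.04,.011),(-.08,.04,.011),(-.08,-.04,.011)]
x,e,f=fit(L,uv,p,p['pose'],[.45,.2,.8]);print('carrier',x,np.degrees(x[2]),e,f)
h=[(.12,.075,.07),(.12,-.075,.07),(.005,-.075,.07),(.005,.075,.07),(-.12,.075,0),(-.12,-.075,0)]
uv=crop([(137,42),(415,90),(378,303),(98,250),(48,502),(325,550)],4.5,(325,145))
r,e,f=fit(h,uv,p,p['pose'],[.5,-.2,0]);print('reader',r,np.degrees(r[2]),e,f)
s=ctrl.camera_params('side')
im=cv2.imread('pics/side0.png');big=cv2.resize(im[130:390,200:440],None,fx=2.5,fy=2.5,interpolation=cv2.INTER_CUBIC)
for q in np.r_[proj(place(L,x),s,s['pose']),proj(place(h,r),s,s['pose'])]:
    cv2.circle(big,tuple(int(v) for v in ((q-[200,130]+.5)*2.5)),3,(0,0,255),1)
cv2.imwrite('pics/sidechk.png',big[:600])
# dropper / bottle via ground
for n,u,z in(('dropper',(294.5,262),.05),('bottlecap',(486,243),.133)):
    g=least_squares(lambda q:(proj([[q[0],q[1],z]],p,p['pose'])-u).ravel(),[.4,0]).x;print(n,g)
E
```

```text
carrier [0.5481 0.1932 0.8738] 50.063444707601924 0.9981144008288538 [[-0.0156 -0.6387]
 [-0.917  -0.1346]
 [ 0.1452  0.9981]
 [ 0.7788 -0.2494]]
reader [ 0.6232 -0.2326 -0.1892] -10.842338523335483 1.5456127290885888 [[-1.1436 -1.5456]
 [ 1.421  -0.8985]
 [ 1.2275  0.6699]
 [-1.2776  0.879 ]
 [-0.3116  0.1313]
 [ 0.0536  0.7353]]
dropper [ 0.5044 -0.042 ]
bottlecap [ 0.5381 -0.4609]
```

View pics/sidechk.png

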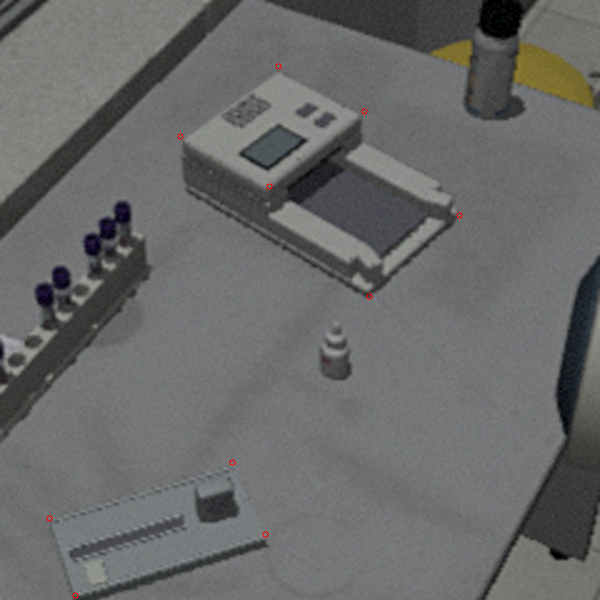

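The projected fits agree with the side view to about 2 px, and the hood edges are rounded. I'll refine with the wrist camera over both objects.

```bash
cat >> h.py <<'E'
def ori(yaw):  # tool z along yaw dir, tool y down
    z=np.array([np.cos(yaw),np.sin(yaw),0]);y=np.array([0,0,-1.]);return np.c_[np.cross(y,z),y,z]
E
python3 - <<'E'
from h import *
for n,x,off in (('r',[.6232,-.2326,-.1892],-.11),('c',[.5481,.1932,.8738],-.09)):
    pos=place([[off,0,.25]],x)[0]
    ctrl.goto(pos,ori(x[2])); ctrl.sleep(.3)
    P=wpose(); im=ctrl.read_camera('wrist'); cv2.imwrite(f'pics/w_{n}.png',im); np.save(f'P_{n}.npy',P)
    print(ctrl.current_t(),ctrl.current_q(),ctrl.current_tool_pos(),ctrl.current_contact_force())
E
```

```text
2.325 [-28.5299  20.8192  83.9164   0.0009  75.2657  72.3333] [ 0.5151 -0.2122  0.25  ] [-0.2608 -0.4999 -0.658 ]
3.95 [ 7.3957 16.5368 90.6274 -0.0008 72.8389 47.3826] [0.4905 0.1238 0.25  ] [0.553  0.2865 0.4789]
```

View pics/w_r.png

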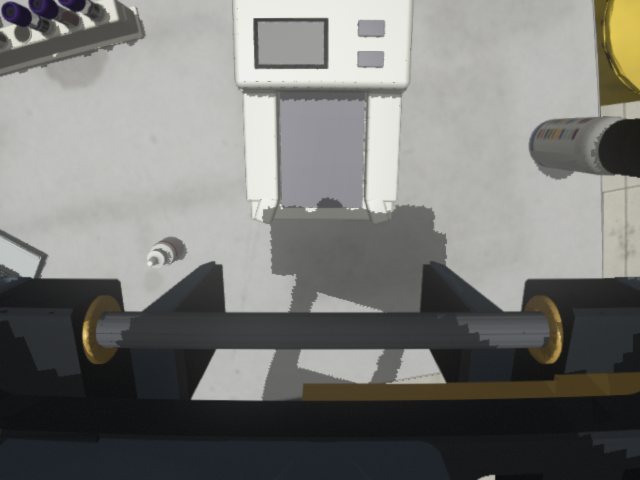

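View pics/w_c.png

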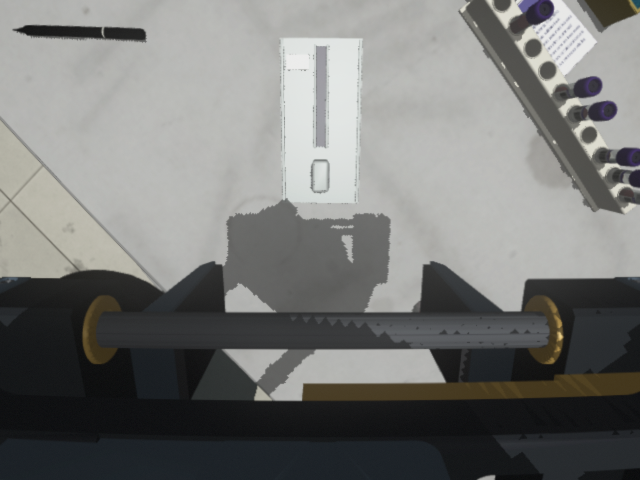

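The wrist views show the carrier plate at columns 280–362, rows 38–203, with the block at (320,175). The reader bay is at columns 278–366 with the hood edge at row ~90. Zooming in.

Run:
```python
import cv2
im=cv2.imread("pics/w_c.png")
cv2.imwrite("pics/c2.png",cv2.resize(im[30:215,265:380],None,fx=3.2,fy=3.2,interpolation=cv2.INTER_CUBIC))
im=cv2.imread("pics/w_r.png")
cv2.imwrite("pics/r2.png",cv2.resize(im[75:230,225:420],None,fx=3.8,fy=3.8,interpolation=cv2.INTER_CUBIC))
```

```text
(no output)
```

View pics/c2.png

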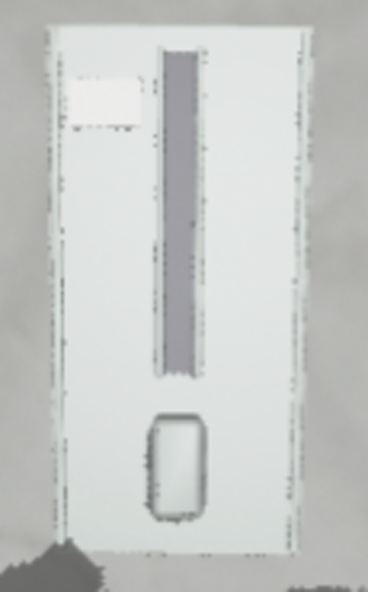

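View pics/r2.png

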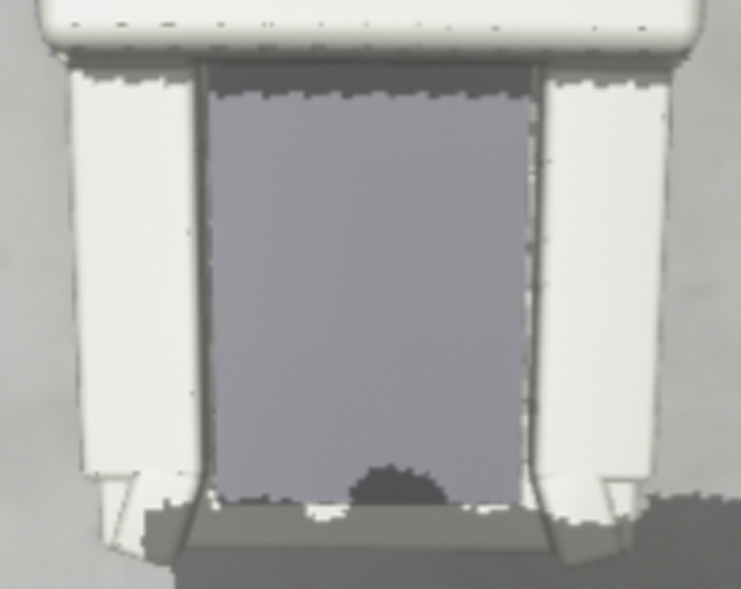

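Run:
```python
from h import *
p=ctrl.camera_params('wrist')
P=np.load('P_c.npy')
L=[(.08,.04,.011),(.08,-.04,.011),(-.08,-.04,.011),(-.08,.04,.011)]
uv=crop([(48,27),(312,27),(300,553),(62,553)],3.2,(265,30))
for zz in (.011,.009):
  LL=np.array(L);LL[:,2]=zz
  x,e,f=fit(LL,uv,p,P,[.5481,.1932,.8738]);print('carrier',x,np.degrees(x[2]),e,f.ravel())
# block top z=.047
b=crop([(178,413),(178,520)],3.2,(265,30))
bc=crop([(179,467)],3.2,(265,30))
print('block centre pred',proj(place([(-.05,0,.047)],x),p,P),bc)
g,_,_=fit([(0,0,.047)],bc,p,P,[.5,.15,0]);print('block centre world',g[:2],'vs',place([(-.05,0,0)],x))
P=np.load('P_r.npy')
# (local y,z, crop u, crop v): side lines
S=[(.043,.034,197,100),(.043,.034,203,440),(-.043,.034,541,100),(-.043,.034,534,440),
   (.075,.034,71,120),(.075,.034,84,450),(-.075,.034,669,120),(-.075,.034,653,450),
   (.0415,.02,211,150),(.0415,.02,217,480),(-.0415,.02,529,150),(-.0415,.02,523,480)]
X=[(-.1,.02,502,371),(.005,.046,60,370)]
def line(x,A,B,q):
    a,b_=proj(place([A,B],x),p,P);d=b_-a;d/=np.linalg.norm(d);w=q-a;return d[0]*w[1]-d[1]*w[0]
def res(x):
    r=[line(x,(-.1,y,z),(0,y,z),crop((u,v),3.8,(225,75))) for y,z,u,v in S]
    r+=[line(x,(X_,-.03,z),(X_,.03,z),crop((u,v),3.8,(225,75))) for X_,z,v,u in X]
    return np.array(r)
r=least_squares(res,[.6232,-.2326,-.1892],loss='soft_l1');print('reader',r.x,np.degrees(r.x[2]),res(r.x))
# only bay lines
```

```text
carrier [0.5472 0.1918 0.8726] 49.996575257438316 1.033930861776355 [-0.3099 -0.1466  0.3532 -0.2314  0.9879  0.2031 -1.0339  0.2977]
carrier [0.5473 0.1919 0.8726] 49.99665737139463 0.8587989914992704 [-0.1011  0.2134  0.1452  0.1289  0.8116 -0.2249 -0.8588 -0.1306]
block centre pred [[321.0843 176.4009]] [[320.5938 175.5938]]
block centre world [0.5153 0.1545] vs [[0.5152 0.1536 0.    ]]
reader [ 0.6235 -0.2337 -0.1919] -10.992655221245856 [ 0.5794  0.0618 -0.8583 -0.4458  1.3092  1.1365 -1.0351 -1.4984  0.8279
  0.517  -0.5578 -0.0935 -3.6497  1.3508]
```

Run:
```python
from h import *
yaw=.8726; O=ori(yaw); g=np.array([.5153,.1541])
ctrl.goto([*g,.10],O); ctrl.move_l([*g,.0150],vel=.12,contact_N=8)
ctrl.sleep(.2); print(ctrl.current_tool_pos(),ctrl.current_contact_force(),ctrl.current_t())
ctrl.command_gripper(0.0); print('w',ctrl.current_grip_width())
ctrl.sleep(.2);print(ctrl.current_contact_force(),ctrl.current_tool_pos())
ctrl.move_l([*g,.16],vel=.15); ctrl.sleep(.3)
P=wpose();np.save('P_h.npy',P);cv2.imwrite('pics/w_h.png',ctrl.read_camera('wrist'))
print(ctrl.current_grip_width(),ctrl.current_contact_force(),ctrl.current_wrist_torque(),ctrl.current_t())
```

```text
[0.5157 0.1542 0.0157] [-0.0092  0.4699 -0.1637] 5.675
w 0.17399596439698306
[-0.3682 -1.0587  0.1504] [0.5153 0.1541 0.015 ]
0.17252588626300722 [-0.3668  0.1244 -1.2693] [-0.1127 -0.0249  0.0043] 8.475
```

View pics/w_h.png

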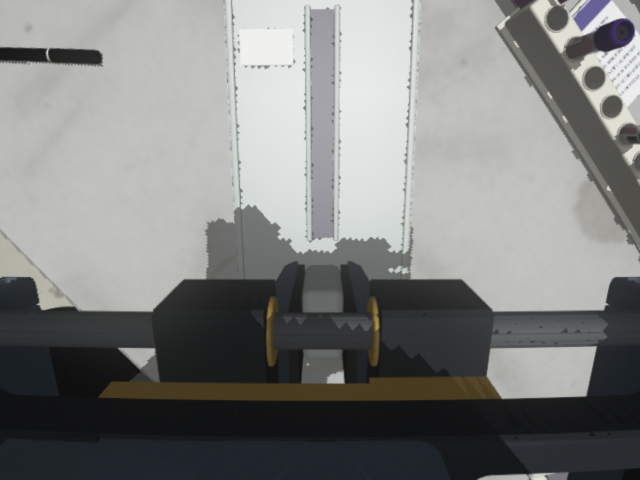

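The carrier is held and centred: its channel is at column 322 and its plate edges are at 228 and 418. I'll work out its x offset and pitch in hand from the channel and label features.

Run:
```python
import cv2
im=cv2.imread("pics/w_h.png")
cv2.imwrite("pics/h2.png",cv2.resize(im[0:260,215:430],None,fx=2.3,fy=2.3,interpolation=cv2.INTER_CUBIC))
from h import *
p=ctrl.camera_params('wrist');P=np.load('P_c.npy');x=[.5473,.1919,.8726]
uv=crop([(180,51),(180,375),(72,78),(140,78),(140,127),(72,127)],3.2,(265,30))
L=[]
for q in uv:
    L.append(least_squares(lambda a:(proj(place([[a[0],a[1],.011]],x),p,P)-q).ravel(),[0,0]).x)
L=np.c_[np.array(L),np.full(6,.011)];print(L);np.save('L.npy',L)
Ph=np.load('P_h.npy');
M=place(L,x);M[:,2]+=.145
print((proj(M,p,Ph)-[215,0]+.5)*2.3)
```

```text
[[ 0.0728  0.0001  0.011 ]
 [-0.0231  0.0002  0.011 ]
 [ 0.0652  0.0328  0.011 ]
 [ 0.0651  0.0122  0.011 ]
 [ 0.051   0.0123  0.011 ]
 [ 0.0511  0.033   0.011 ]]
[[246.4207  19.4806]
 [246.2367 550.5626]
 [ 62.0102  66.9256]
 [177.9909  66.2475]
 [178.583  150.0381]
 [ 63.6427 150.5436]]
```

View pics/h2.png

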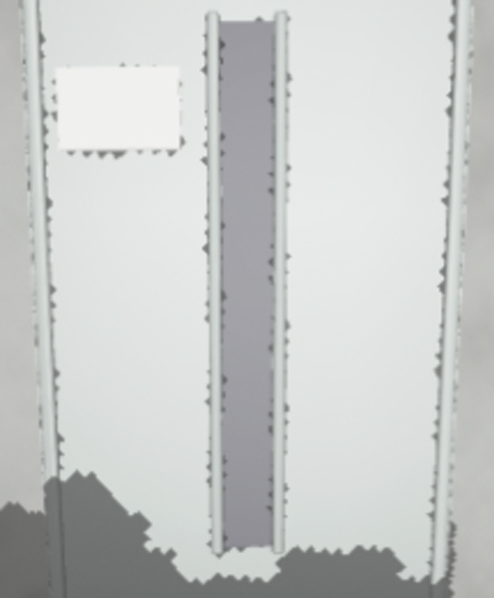

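The offset in hand is under 1 mm and there is no sag. Next I'll stage in front of the mouth and slide in at 31 mm underside height, which is 4 mm above the pin and 4 mm below the hood.

```bash
cat >> h.py <<'E'
RD=np.array([.6235,-.2337,-.1919]); RO=ori(RD[2])
def tcp(X,zu,dy=0): return place([[X-.05,dy,zu+.015]],RD)[0]   # carrier origin at reader X, underside at zu
def local():
    d=ctrl.current_tool_pos()-[*RD[:2],0];c,s=np.cos(RD[2]),np.sin(RD[2])
    f=ctrl.current_contact_force()
    return np.array([c*d[0]+s*d[1]+.05,-s*d[0]+c*d[1],d[2]-.015]),np.array([c*f[0]+s*f[1],-s*f[0]+c*f[1],f[2]])
E
python3 - <<'E'
from h import *
ctrl.goto(tcp(-.215,.12),RO); ctrl.move_l(tcp(-.215,.031),vel=.12)
print(*local(),ctrl.current_t())
print(ctrl.move_l(tcp(-.075,.031),vel=.08,contact_N=8)); ctrl.sleep(.2)
print(*local(),ctrl.current_t())
for n in('side','top','wrist'):cv2.imwrite(f'pics/{n}_1.png',ctrl.read_camera(n))
im=cv2.imread('pics/side_1.png');cv2.imwrite('pics/s1.png',cv2.resize(im[130:280,240:440],None,fx=4,fy=4,interpolation=cv2.INTER_CUBIC))
E
```

```text
[-0.2147  0.0001  0.0314] [0.1969 0.6393 0.3765] 10.75
False
[-0.0751 -0.      0.031 ] [-1.1306  0.389   0.0562] 12.85
```

View pics/wrist_1.png

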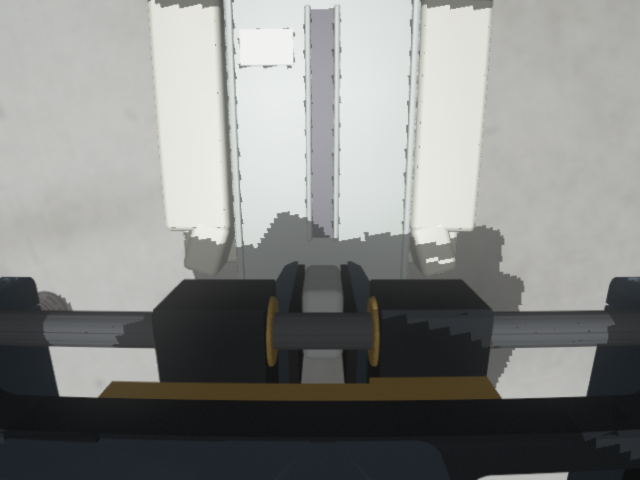

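View pics/s1.png

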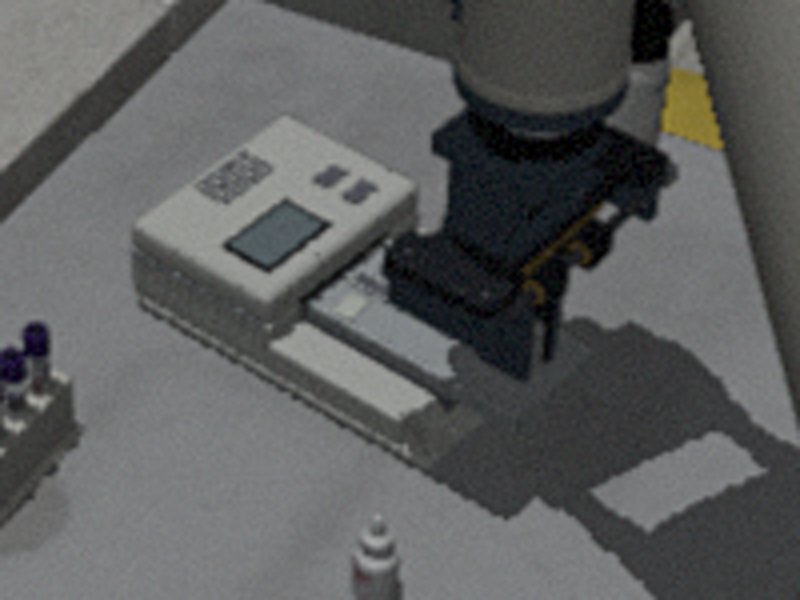

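Run:
```python
import cv2
im=cv2.imread("pics/wrist_1.png")
a=cv2.resize(im[0:280,205:255],None,fx=7,fy=2.1,interpolation=cv2.INTER_CUBIC);b=cv2.resize(im[0:280,395:445],None,fx=7,fy=2.1,interpolation=cv2.INTER_CUBIC)
import numpy as np
cv2.imwrite("pics/e.png",np.hstack([a,b]))
```

```text
(no output)
```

View pics/e.png

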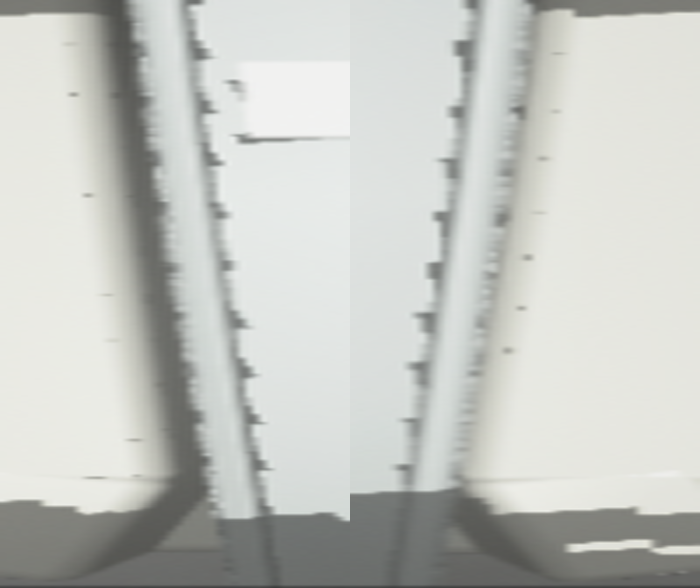

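Run:
```python
from h import *
p=ctrl.camera_params('wrist');P=wpose();im=cv2.imread("pics/wrist_1.png")
L,_=local();C=np.array([*place([[L[0],L[1],0]],RD)[0][:2],RD[2]])
for row in (60,140,210):
    out=[]
    for pose,y,z in((RD,.043,.034),(C,.04,.042),(C,.04,.031),(C,-.04,.031),(C,-.04,.042),(RD,-.043,.034),(RD,.075,.034),(RD,-.075,.034)):
        q=proj(place([(a,y,z) for a in np.linspace(-.1,.1,41)],pose),p,P);o=np.argsort(q[:,1]);out.append(np.interp(row,q[o,1],q[o,0]))
    print(row,np.round(out,1))
    g=im[row-2:row+3].mean((0,2));print('L',g[215:247].astype(int));print('R',g[395:432].astype(int))
    print('outL',g[145:172].astype(int),'outR',g[470:498].astype(int))
```

```text
60 [221.7 224.3 230.  411.4 417.  419.7 149.2 492.2]
L [224 217 207 195 182 164 138 114  99  98 113 164 190 206 214 219 221 201
 166 194 224 228 228 228 229 236 240 240 240 240 240 240]
R [223 223 223 223 223 222 222 222 222 222 221 221 221 221 217 172 172 209
 221 218 211 201 190 176 166 183 195 202 210 218 223 226 227 226 226 226
 226]
outL [188 187 187 187 186 185 181 193 202 212 220 224 224 224 224 225 224 225
 225 225 225 225 225 226 226 226 226] outR [222 222 222 222 222 222 222 222 221 221 221 221 221 221 221 215 204 192
 179 172 179 179 179 178 179 179 178 178]
140 [225.6 228.1 233.7 408.  413.4 416.1 155.8 485.8]
L [232 232 231 230 222 212 207 196 182 161 134 113 107 110 138 179 202 209
 213 216 209 186 173 212 227 229 229 228 229 229 229 229]
R [221 221 221 221 221 221 221 221 221 221 220 216 172 188 215 220 216 208
 193 184 168 185 197 206 215 221 227 229 229 229 228 228 228 228 228 228
 228]
outL [191 190 190 190 191 190 190 190 191 191 191 191 189 197 203 214 222 226
 226 226 226 226 226 227 227 227 227] outR [223 223 223 223 223 223 223 223 221 213 201 192 185 181 180 180 180 181
 181 181 181 181 181 181 181 182 182 181]
210 [229.4 231.8 237.2 404.8 410.  412.5 162.3 479.6]
L [232 232 232 232 232 232 232 230 215 202 200 189 173 147 121 104 101 106
 142 187 202 206 208 211 189 154 183 218 221 220 221 221]
R [214 214 214 214 214 213 213 211 188 170 193 211 214 210 199 187 177 182
 196 206 215 222 227 229 229 229 229 229 228 229 228 228 228 228 228 228
 228]
outL [185 185 184 185 185 185 185 185 185 186 186 186 186 186 187 186 186 186
 187 195 204 214 222 226 226 227 227] outR [223 223 219 209 195 182 180 181 181 181 181 180 180 180 180 180 180 180
 180 180 180 180 180 179 178 178 178 178]
```

The ridge and edge profiles put the carrier about 0.9 mm to −y of the bay centre, so I'll correct that, slide on, and lower.

```bash
cat >> h.py <<'E'
DY=.0009
E
python3 - <<'E'
from h import *
ctrl.move_l(tcp(-.075,.031,DY),vel=.02)
print(ctrl.move_l(tcp(-.015,.031,DY),vel=.06,contact_N=8)); ctrl.sleep(.3)
print(*local(),ctrl.current_t())
print(ctrl.move_l(tcp(-.005,.031,DY),vel=.03,contact_N=8)); ctrl.sleep(.2)
print(*local(),ctrl.current_t())
print(ctrl.move_l(tcp(-.005,.019,DY),vel=.01,contact_N=4)); ctrl.sleep(.2)
print(*local(),ctrl.current_wrist_torque(),ctrl.current_t())
E
```

```text
False
[-0.0151  0.0009  0.031 ] [-0.0314 -1.0296 -0.1111] 14.7
False
[-0.0051  0.0009  0.031 ] [-0.2376 -0.5381 -0.8238] 15.3833
True
[-0.0051  0.0009  0.0194] [ 1.6252 -0.4542  4.6744] [-0.1732 -0.4027  0.0544] 16.6333
```

It lowered to 19.4 mm, which is the platform level and well below the pin top at 27 mm, so the carrier has dropped over the pin. Now pressing down.

Run:
```python
from h import *
ctrl.sleep(.2)
for z in (.018,.017,.016,.0155,.015):
    h=ctrl.move_l(tcp(-.005,z,DY),vel=.008,contact_N=18); ctrl.sleep(.2)
    a,f=local();print(h,a,f,ctrl.current_wrist_torque(),ctrl.current_t())
    if f[2]>22:break
for n in('wrist','side'):cv2.imwrite(f'pics/{n}_2.png',ctrl.read_camera(n))
np.save('P_2.npy',wpose())
im=cv2.imread('pics/side_2.png');cv2.imwrite('pics/s2.png',cv2.resize(im[130:280,240:440],None,fx=4,fy=4,interpolation=cv2.INTER_CUBIC))
```

```text
False [-0.0051  0.0009  0.018 ] [0.7897 0.1848 6.6049] [-0.1162 -0.4114 -0.0282] 17.3417
False [-0.0051  0.0009  0.0171] [0.2061 0.2628 7.776 ] [-0.0903 -0.3057  0.0493] 17.8167
False [-0.0051  0.0009  0.0162] [-0.3206 -0.5021  8.8956] [-0.1099 -0.2143 -0.0323] 18.2917
False [-0.0051  0.0009  0.0159] [-0.9526 -0.1391 13.3054] [0.0652 0.06   0.0182] 18.7417
False [-0.0051  0.0009  0.0158] [-2.7974  1.2014 20.1824] [0.2354 0.4413 0.0255] 19.1917
```

View pics/wrist_2.png

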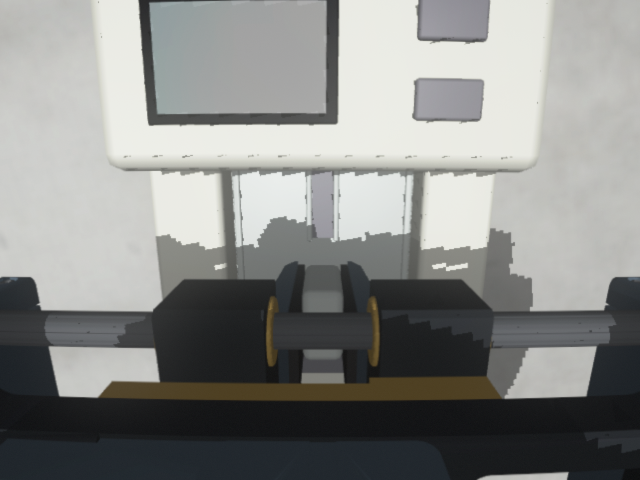

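View pics/s2.png

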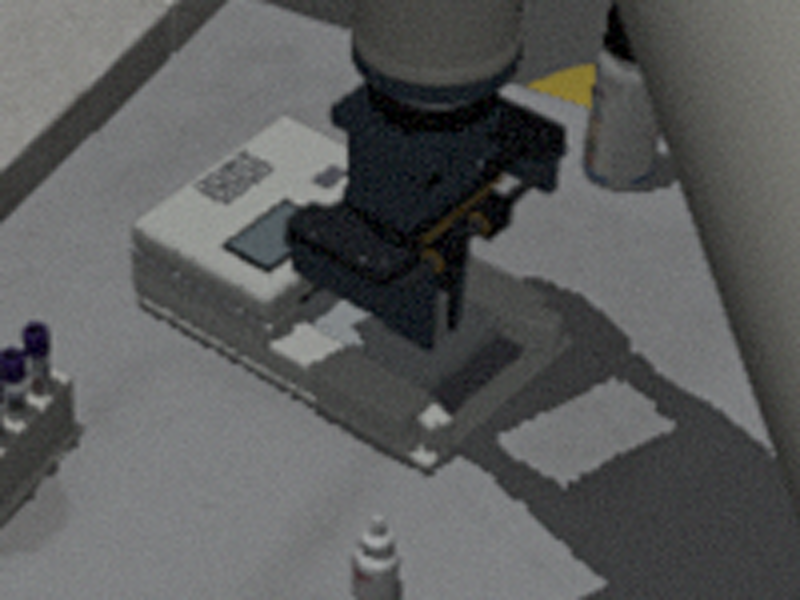

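Run:
```python
import cv2,numpy as np
a=cv2.imread('pics/w_h.png').mean(2);b=cv2.imread('pics/wrist_2.png').mean(2);c=cv2.imread('pics/wrist_1.png').mean(2)
for r in (180,205):
  for n,i in(('hand',a),('w1',c),('w2',b)):
    g=i[r-2:r+3].mean(0);
    print(r,n,g[228:246].astype(int),g[300:346].astype(int)[::1][:16],g[330:346].astype(int),g[400:415].astype(int))
for n,i in(('hand',a),('w1',c),('w2',b)): print(n,i[225:250,316:328].mean(1).astype(int))
```

```text
180 hand [191 190 190 188 168 182 198 202 209 207 181 156 205 216 217 217 217 217] [222 222 222 223 222 213 181 192 206 205 186 156 149 156 157 157] [157 151 134 140 182 204 208 201 180 180 209 222 223 223 223 223] [220 220 220 219 208 173 174 205 216 214 209 199 197 194 191]
180 w1 [113 107 106 118 164 192 206 210 213 209 180 145 180 208 223 225 225 225] [226 226 226 225 215 170 160 198 212 205 185 162 160 160 160 159] [158 151 129 136 190 211 210 198 184 202 222 224 224 224 224 224] [218 218 218 215 176 142 175 209 218 215 208 196 183 176 188]
180 w2 [106 106 107 126 184 208 218 220 222 218 189 175 225 232 232 232 232 232] [234 234 234 234 233 222 179 210 223 218 196 167 168 169 169 168] [168 167 158 153 200 221 221 211 194 215 231 233 232 232 232 232] [227 226 226 226 223 185 182 218 226 225 220 206 191 149 116]
205 hand [187 187 187 187 187 191 188 198 198 193 196 170 143 187 199 211 210 198] [219 219 219 219 213 189 161 183 203 205 191 156 131 143 151 152] [152 151 145 145 186 204 204 195 188 217 220 220 220 220 220 220] [217 217 215 195 163 176 205 214 212 204 188 184 191 194 1
[... 173 characters left out ...]
10 206 191 184 217 220 220 220 220 220 220] [215 215 211 178 151 184 209 215 212 204 189 178 181 193 203]
205 w2 [105 104 104 104 114 172 204 218 219 220 222 190 155 224 229 229 230 230] [231 230 230 230 230 222 194 205 221 218 200 167 158 163 163 163] [163 162 155 157 205 222 219 205 197 226 229 229 229 229 228 228] [224 224 223 214 185 188 219 225 223 217 200 172 135 113 112]
hand [147 147 146 146 146 146 145 145 145 144 144 144 149 178 196 209 210 210
 210 210 209 209 209 209 207]
w1 [135 132 118 110 109 108 108 103 102 101  88  86  93 110 114 113 113 113
 113 112 112 112 112 112 112]
w2 [157 157 157 156 156 156 155 152 152 151 151 150 140 125 121 121 121 121
 121 121 121 120 120 120 120]
```

The carrier hasn't shifted or pitched in the grip: the channel end is still at row ~238. The gap to the bay sides is now even, with dark bands on both sides. Handing in while pressed.

Run:
```python
from h import *
print(*local(),ctrl.current_grip_width(),ctrl.current_t())
ctrl.sign_off()
```

```text
[-0.0051  0.0009  0.0158] [-3.4697 -0.9078 19.7842] 0.17306617073357455 19.2917
the job is handed in; nothing more can be done
```

The strip carrier is back in the reader, seated over the pin, pressed down and still gripped. I handed it in at about 19.3 s of the 45 s allowed, and no verdict came back.

**What I did:** I located the carrier and reader with the top and wrist cameras, and pinched the grip across its ribbed sides. I slid the carrier in from the front at 31 mm underside height, between the pin top and the hood. Partway in I corrected it 0.9 mm sideways, then lowered it and pressed down.

**Last checks:**
- **Seating:** the underside reached 19.4 mm before contact, about the 20 mm platform level and well below the 27 mm pin top. The pin is hidden, so I inferred this from height, force and levelness rather than seeing it.
- **Press:** the force rose from about 4.7 to 9 N over the spring travel. It then stiffened sharply at an underside height of about 15.8 mm, about 4 mm of travel, so the platform is on its stop. I held it at about 20 N.
- **Hold and level:** the last wrist picture showed no pitch or slip of the carrier in the jaws, and the gripper opening was unchanged.
- **Bottles:** I kept the arm's path clear of both, and both still stood in the last side picture. I didn't measure their positions again.

**Disagreement:** in the reader fit, the platform's front edge was off by about 3.6 px, while the other lines agreed to within 1.5 px. It made no difference, because the carrier dropped over the pin at the first try.

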